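Slide the hairspray can home into its rack bay

ROBOT

A 6-joint arm with a two-finger parallel gripper is mounted at the origin on the work surface. World frame = base frame: x ahead of the robot, y to its left, z up, the work surface at z = 0. Lengths are in mm, angles in rad, forces in N, time in s.
With the tool pointing down it reaches from about 300 to 875 mm from the base axis. Payload 6.4 kg.
Tool frame: the origin (TCP) lies at the very end of the fingers, on their centre line; the grasp point (between the pads) lies 19 mm behind it (grasp_offset is the distance from the TCP to the grasp point, in mm); z points along the fingers, y is the direction in which the jaws open and shut (so a half turn about z gives the same grasp; the last joint's range is limited). The gripper opens to 88 mm and grips with 3 to 60 N. Pads are 18 mm wide; open, the fingers measure 123 mm over their backs; the gripper's body (75 mm by 187 mm) begins 45 mm behind the grasp point.
Start: joints at [-1.388, 0.181, 1.607, -0, 1.354, -0.206], TCP at [217.987, -532.093, 238.714] pointing down, gripper open.
Joint ranges: [-2.99, 2.99], [-0.89, 2.07], [0.3, 2.58], [-1.14, 4.28], [0, 2.63], [-3.12, 3.12]. Speed limits (rad/s): [2.57, 2.57, 3.01, 3.14, 3.14, 3.14].

INTERFACE

Orientations are given as a unit quaternion [x, y, z, w].
In Python, from plant import get_obs, capture, camera_info, close_job, look_for, cut_out, grasp_offset gives the robot as it stands.
- The arm moves only by the tool play_rows, never from a script. Its arguments are lists of equal length, an entry for each row: "offset": the shift along the world's x, y, z each as a share of 0.4 m, from -1 to 1, a list of three; "dr": the turn, a rotation vector about the world's x, y, z each as a share of 90 degrees, from -1 to 1, a list of three. In form: {"offset": [[x, y, z], ...], "dr": [[rx, ry, rz], ...]}. A call has 1 to 8 rows; each row is the pose to reach, as a shift and turn from the pose commanded when the call began; what a row does not reach only later rows make up. A row lasts 1/8 s, in which the tool goes at most 62.5 mm and 10.7 degrees, less where a joint would pass 70% of its speed; a pose out of reach is approached as far as the arm can. A call with a number of a shift or a turn outside -1 to 1 is refused whole. A call with a gripper value outside its range is refused whole. "hand" is the opening, from 0 (shut) to 1 (fully open), set as the call begins (left out, the last holds). The fingers move at their own pace and stop on an object; "squeeze" is the grip in N (left out, the last holds). Time passes only in rows, so rows that repeat a pose let the fingers close. It gives the time, the measured TCP pose, the force and the opening at its end, in the units of the state.
- get_obs(): the state, without advancing time (a new reading comes with each control period).
- capture(name): name is "side" or "top"; returns (picture, depth): 480x640x3 uint8, red, green, blue; 480x640 float32, mm along the optical axis (not along the pixel's ray), 0 where there is no reading.
- camera_info(name): a dict with "fx", "fy", "cx", "cy" (pixels), "extrinsics" (4x4, takes a point from camera to world coordinates). Camera axes: x right, y down, z forward; pixel columns grow to the right and rows downward; lengths in mm; the calibration is good to about 2 mm. A picture is of the moment at which its call begins. camera_info takes no time and is no camera call.
- close_job(): hands the job in, once; it reports no verdict.
Trained networks look in the newest picture that a camera, given by its name, has taken for a name from the list of things; names that differ only in an ending like _2 or _b are one class to them, and where a whole thing is asked for, a point or a joint stands for the part that bears it (a point fixed in the world has none). Each returns a list of dicts, best first, with "p" (0 to 1); they miss things now and then, are a little off and sometimes report something else, mostly with a low value. They report only what shows in the picture. A call takes as long as a camera call.
- look_for(camera, target): "bbox" ([left, top, right, bottom] as shares, 0 to 1, of the picture: columns of its width, rows of its height, round what is visible of it).
- cut_out(camera, target): "pixels" (480x640 bool, what is visible of it) and "bbox" ([left, top, right, bottom] as shares, 0 to 1, of the picture: columns of its width, rows of its height, round what is visible of it).
The state is a dict: "clock": time; "q": joint angles; "qvel": joint speeds; "effort": joint torques, N m; "tool_pos": TCP position; "orientation": TCP orientation; "ft_force": force on the tool from outside, world axes, zero at the start; "moment": the same for the moment, N m; "opening": finger opening in mm.
Only numpy, scipy, OpenCV 4.12 (cv2) and the standard library are available. Lean on these libraries where they do the work, as an engineer would, in place of code of your own. Each camera call takes 0.05 s, during which the arm holds its last target. There are 200 camera calls.

TASK

Push the tall teal hairspray can along the counter into the empty bay of the white bottle rack, until it stands against the back of the bay. Push it low on its body so that it slides upright and does not tip; do not pick it up. Leave the two bottles in the rack and the other toiletries where they are, and finish with the can standing still in its bay.

Things in the scene. Friction and masses are not known exactly. Their poses are not given: they have to be found in the camera images.
- can: tall narrow hairspray can, teal with a paper band and a white cap, standing upright and loose on the counter: 42 mm diameter, 200 mm tall, about 0.15 to 0.31 kg. Origin at the centre of its underside, z up. Friction on the counter is 0.48 to 0.72: pushed at more than about 29 mm above the counter it may tip over instead of sliding.
- rack: white plastic bottle rack fixed to the counter, no floor, 30 mm high: back wall (298 x 10 mm, along its y) with four cheeks, each 28 mm wide, reaching 45 mm forward. Three bays, each 62 mm wide, 45 mm deep, 90 mm apart, open towards the rack's -x (to the robot's right). Origin on the counter in the middle bay, 21 mm in front of the back wall; bay mouths at x = -24 mm.
- place: flat teal disc, 38 mm diameter, printed on the counter in the empty bay (which of the three bays varies). Origin at its centre on the counter, which is where the can's underside is centred when it touches the back wall midway between the cheeks; +x points into the bay, turned like the rack.
- amber_bottle: amber bottle, 48 mm diameter, 165 mm tall, standing in another bay; leave it. Origin at its underside.
- green_bottle: green bottle, 48 mm diameter, 150 mm tall, standing in another bay; leave it. Origin at its underside.
- hairbrush: purple hairbrush, 210 x 55 x 30 mm, lying on the counter, handle towards its -x; leave it. Origin near its middle, at its underside.
- comb: steel comb, 170 x 32 x 6 mm, lying along its x; leave it. Origin at its underside.
- clipper: steel nail clipper, 80 x 14 x 12 mm, lying along its x; leave it. Origin at its underside.
- cap_case: round shower cap case, cream and pink, 92 mm diameter, 36 mm high; leave it. Origin at the centre of its underside.
- roller_a: pink hair roller standing on end, 33 mm diameter, 60 mm tall; leave it. Origin at the centre of its underside.
- roller_b: second pink hair roller like the first; leave it.

How it is judged (in metres and radians):
At the end, for the whole second after the job is handed in: The can stands upright (within 3 degrees) and at rest on the counter in the empty bay, between its cheeks (within 12 mm of the bay's middle line) and within 6 mm of touching its back wall (x of can in the frame of place between -0.006 and 0.004 m and y of can in the frame of place between -0.012 and 0.012 m and angle between can's own z axis and vertical below 0.05 rad and height (world z) of can below 0.004 m and linear speed of can below 0.01 m/s).
It fails at once if the can tips or rocks by more than 10 degrees (angle between can's own z axis and vertical above 0.175 rad).
It fails at once if the can is lifted or carried off the counter (height (world z) of can above 0.008 m).
It fails at once if a bottle in the rack or another toiletry is moved by more than 15 mm (distance of any of amber_bottle, green_bottle, hairbrush, comb, clipper, cap_case, roller_a, roller_b from where it was at the start of the episode above 0.015 m).
It also fails if it takes over 67 s, if anything falls off the work surface, if the arm or the gripper's body presses on something with over 40 N, if the wrist force passes 120 N, or if a joint passes its speed limit or range.

## Working session

There is one attempt and no reset: what is moved stays moved. The work goes in short steps, Python scripts to look and compute and a tool call to move; the robot and the scene stay as the last step left them, time stands still between calls to the robot, and variables do not carry over. Pictures are saved under pics/ and viewed, about 8 in all and at most 12, crops included, and the job is handed in when it is done.

Besides the shell and the picture viewer there is one more tool, called after "Emit:" as name(argument=value, ...) on one line, values as JSON. play_rows: Moves the arm, as the interface text tells. Shift numbers are shares of 0.4 m and turn numbers shares of 90 degrees, none past 1 either way. Its arguments: {"type":"object","properties":{"offset":{"type":"array"},"dr":{"type":"array"},"hand":{"type":"number"},"squeeze":{"type":"number"}},"required":["offset","dr"]}

```bash
mkdir -p pics
cat > h.py <<'E'
import numpy as np, cv2
from plant import *
def cloud(cam,depth):
    c=camera_info(cam);v,u=np.mgrid[:480,:640];z=depth.astype(float)
    P=np.stack([(u-c['cx'])/c['fx']*z,(v-c['cy'])/c['fy']*z,z,np.ones_like(z)],-1)@np.array(c['extrinsics']).T
    P=P[...,:3];P[depth<=0]=np.nan
    return P
def save(name,im): cv2.imwrite(f'pics/{name}.png',cv2.cvtColor(im,cv2.COLOR_RGB2BGR))
E
python3 - <<'E'
from h import *
o=get_obs();print(o)
for cam in('top','side'):
    im,d=capture(cam);save(cam+'0',im);P=cloud(cam,d);np.save(cam+'P.npy',P)
    for t in ['can','rack','place','amber_bottle','green_bottle','hairbrush','comb','clipper','cap_case','roller_a']:
        for r in cut_out(cam,t)[:2]:
            m=r['pixels'];Q=P[m];Q=Q[~np.isnan(Q[:,0])]
            if len(Q): print(cam,t,round(r['p'],2),np.round(np.array(r['bbox'])*[640,480,640,480]).astype(int),'lo',np.percentile(Q,2,0).round(),'hi',np.percentile(Q,98,0).round())
E
```

```text
{'clock': 0.0, 'q': array([-1.38829354e+00,  1.81532903e-01,  1.60798512e+00,  1.03097344e-05,
        1.35383641e+00, -2.06277045e-01]), 'qvel': array([-0.00029736,  0.00023487, -0.00038258, -0.00046643,  0.00100992,
        0.00114931]), 'effort': array([ 9.19600207e-04, -4.33872700e+01, -3.41846788e+01,  7.02572241e-02,
        3.85366345e-02, -1.20238878e-04]), 'tool_pos': array([ 217.89082145, -531.53533111,  237.82579505]), 'orientation': array([ 9.81165535e-01,  1.93166811e-01,  1.55036822e-05, -8.80767370e-04]), 'ft_force': array([ 0.38530116,  0.79117643, -0.29504731]), 'moment': array([ 0.02867766,  0.03085764, -0.00680923]), 'opening': 88.19881724572804}
top can 0.72 [404 226 442 256] lo [ 538. -246.   12.] hi [ 574. -211.  204.]
top rack 0.7 [221 171 266 299] lo [434. 124.   0.] hi [725. 203.  35.]
top place 0.34 [406 226 442 255] lo [ 538. -246.   15.] hi [ 572. -211.  204.]
top amber_bottle 0.9 [233 174 263 209] lo [645. 122.  13.] hi [684. 165. 168.]
top green_bottle 0.64 [221 259 253 285] lo [468. 142.  38.] hi [509. 179. 154.]
top hairbrush 0.96 [125 169 171 256] lo 
[... 669 characters left out ...]
e 0.56 [344 138 364 209] lo [644. 119.   6.] hi [688. 148. 164.]
side green_bottle 0.65 [258 145 284 211] lo [466. 139.  -1.] hi [517. 349. 149.]
side hairbrush 0.58 [271 130 354 158] lo [533. 343.  -1.] hi [706. 425.  33.]
side comb 0.61 [285 382 313 480] lo [ 444. -483.   -2.] hi [ 489. -322.    8.]
side comb 0.21 [226 332 265 341] lo [ 375. -227.    1.] hi [ 432. -210.   14.]
side clipper 0.57 [218 335 265 341] lo [ 361. -227.   -1.] hi [ 433. -205.   14.]
side cap_case 0.87 [213 145 256 177] lo [375. 294.   0.] hi [459. 384.  39.]
side roller_a 0.86 [412 269 428 301] lo [ 718. -173.    0.] hi [ 747. -146.   62.]
side roller_a 0.62 [409 224 425 256] lo [746. -54.   1.] hi [774. -22.  62.]
```

View pics/top0.png

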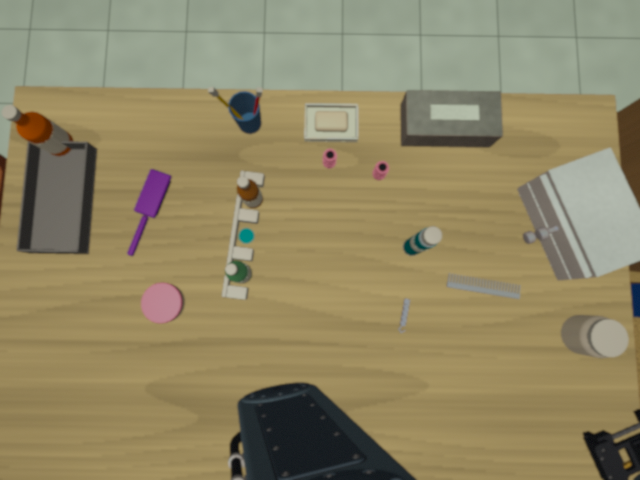

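View pics/side0.png

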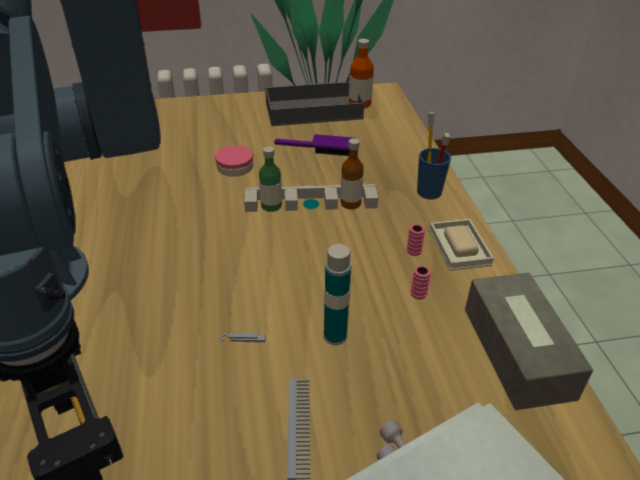

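The pictures show the teal disc in the middle bay, at top-view pixel (246,236). The can stands at about (405–442, 226–256), and the path between them is free. Next I measure the can, the disc and the rack yaw.

```bash
cat > m.py <<'E'
from h import *
def circ(Q,r):
    from scipy.optimize import least_squares
    c=camera_info('side')['extrinsics'];c=np.array(c)[:2,3]
    m=np.median(Q,0);d=(m-c)/np.linalg.norm(m-c)
    return least_squares(lambda p:np.hypot(*(Q-p).T)-r,m+d*r,loss='soft_l1').x
def can():
    im,d=capture('side');P=cloud('side',d)
    Q=P[cut_out('side','can')[0]['pixels']];Q=Q[(Q[:,2]>15)&(Q[:,2]<150)]
    return circ(Q[:,:2],21),im
E
python3 - <<'E'
from m import *
import cv2
print('can side',can()[0])
for cam in('top','side'):
    im,d=capture(cam);P=cloud(cam,d)
    hsv=cv2.cvtColor(im,cv2.COLOR_RGB2HSV)
    m=(abs(hsv[...,0].astype(int)-90)<12)&(hsv[...,1]>120)&(abs(P[...,2])<8)&(P[...,1]>100)
    print(cam,'disc',np.nanmedian(P[m],0),m.sum())
    Q=P[(P[...,2]>24)&(P[...,2]<38)&(P[...,1]>100)&(P[...,1]<230)&(P[...,0]>400)&(P[...,0]<760)&(hsv[...,1]<90)]
    r=cv2.minAreaRect(Q[:,:2].astype(np.float32));print(cam,'rack',r)
    if cam=='top':
        m=(P[...,2]>192)&(P[...,2]<210)&(P[...,1]<-180)&(P[...,1]>-280)&(P[...,0]>500)&(P[...,0]<620);print('captop',(np.nanmin(P[m],0)+np.nanmax(P[m],0))/2,m.sum())
E
```

```text
can side [ 557.0295929  -232.91945675]
top disc [581.22487256 159.2561879    2.14866603] 154
top rack ((580.7211303710938, 161.58358764648438), (59.829803466796875, 298.6333312988281), 83.63573455810547)
captop [ 557.25430605 -232.03112925  198.83266292] 276
side disc [5.77786247e+02 1.60212123e+02 3.40713893e-01] 116
side rack ((578.3758544921875, 159.8927001953125), (65.54505920410156, 298.0693359375), 84.45813751220703)
```

```bash
cat > go.py <<'E'
from h import *
from scipy.spatial.transform import Rotation as R
psi=np.radians(84.2);f=np.array([np.cos(psi),np.sin(psi),0]);u=np.array([f[1],-f[0],0])
def Rdes(t): 
    z=f*np.sin(t)-np.array([0,0,1])*np.cos(t);return R.from_matrix(np.stack([np.cross(u,z),u,z],1))
def rel(p,t=np.pi/4):
    o=get_obs();dr=(Rdes(t)*R.from_quat(o['orientation']).inv()).as_rotvec()
    print('offset',((np.array(p)-o['tool_pos'])/400).round(4),'dr',(dr/(np.pi/2)).round(4))
E
python3 - <<'E'
from go import *
rel(np.array([557,-232.5,180])-80*f); print(f)
P=np.load('topP.npy');m=(P[...,1]<-380)&(P[...,0]>480)&(P[...,0]<760)&(P[...,2]>20)
for x in range(480,760,40):
    k=m&(P[...,0]>x)&(P[...,0]<x+40)
    if k.sum(): print(x,np.nanmax(P[k][:,1]),np.nanmax(P[k][:,2]))
E
```

```text
offset [ 0.8273  0.55   -0.1467] dr [ 0.4198 -0.3137  0.6509]
[0.1010563  0.99488071 0.        ]
480 -550.8301874720529 145.67746063046366
520 -534.9053493209142 145.92054989664575
560 -479.3743348321756 147.15027245617193
600 -504.0244755718506 147.11515736419938
640 -488.6890215231817 146.5830916842698
680 -480.56701881713735 146.78209791433596
720 -528.0143015146987 146.12131343966803
```

Run:
```python
from go import *
rel(np.array([557,-232.5,200])-60*f,np.radians(38))
```

```text
offset [ 0.8324  0.5997 -0.0967] dr [ 0.3547 -0.265   0.6616]
```

Emit:
play_rows(offset=[[0.1,0.07,0],[0.2,0.14,0],[0.3,0.21,0],[0.4,0.28,0],[0.5,0.36,0],[0.6,0.43,0],[0.7,0.5,-0.02],[0.8,0.57,-0.05]], dr=[[0.04,-0.03,0.08],[0.08,-0.06,0.16],[0.13,-0.1,0.24],[0.17,-0.13,0.32],[0.21,-0.16,0.4],[0.26,-0.2,0.49],[0.3,-0.23,0.57],[0.355,-0.265,0.66]], hand=0.18, squeeze=20)

```text
clock: 2.3
tool_pos: [539.3, -303.7, 219.4]
orientation: [0.701, 0.635, 0.242, -0.218]
ft_force: [0.1, -0.8, 0.6]
opening: 16.0
```

Run:
```python
from go import *
o=get_obs();print(o['q'],o['clock'],o['opening'],o['ft_force'])
rel(np.array([557,-232.5,100])-60*f,np.radians(38))
rel(np.array([557,-232.5,12])-60*f,np.radians(38))
save('side1',capture('side')[0])
```

```text
[-0.92564534  0.56471766  1.27473986  0.4448796   1.80006833 -0.83596032] 2.3 16.029513460385477 [ 0.13115848 -0.76986354  0.64653203]
offset [ 0.029   0.0287 -0.2984] dr [-0.0007  0.0013 -0.0011]
offset [ 0.029   0.0287 -0.5184] dr [-0.0007  0.0013 -0.0011]
```

View pics/side1.png

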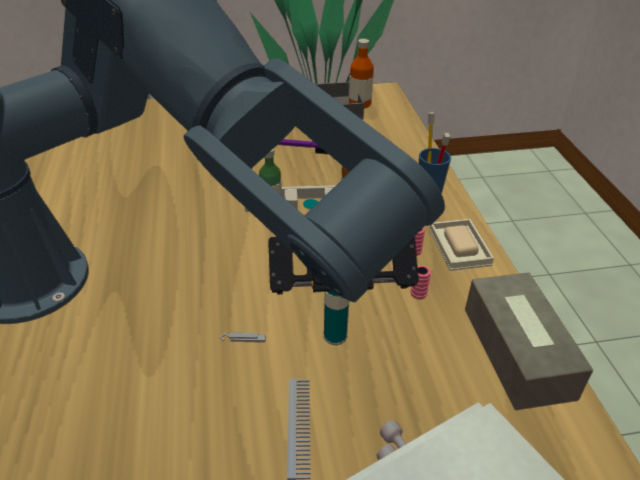

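Run:
```python
from go import *
for cam in('top','side'):
    im,d=capture(cam);P=cloud(cam,d)
    if cam=='top': save('top1',im)
    k=(P[...,0]>440)&(P[...,0]<680)&(P[...,1]>-420)&(P[...,1]<-150)&(P[...,2]>215)
    for y in range(-420,-150,30):
        q=P[k&(P[...,1]>y)&(P[...,1]<y+30)]
        if len(q)>3: print(cam,y,len(q),np.percentile(q,[1],0).round(),np.percentile(q,[99],0).round())
```

```text
top -420 1769 [[ 494. -419.  281.]] [[ 616. -390.  527.]]
top -390 3580 [[ 444. -390.  280.]] [[ 623. -360.  561.]]
top -360 3742 [[ 442. -360.  268.]] [[ 627. -330.  562.]]
top -330 2225 [[ 441. -330.  232.]] [[ 621. -301.  558.]]
top -300 177 [[ 440. -300.  220.]] [[ 564. -290.  555.]]
side -420 2022 [[ 441. -420.  274.]] [[ 621. -390.  553.]]
side -390 4550 [[ 441. -390.  258.]] [[ 624. -360.  560.]]
side -360 1105 [[ 441. -360.  296.]] [[ 488. -332.  560.]]
side -330 14 [[ 441. -330.  318.]] [[ 450. -325.  555.]]
```

View pics/top1.png

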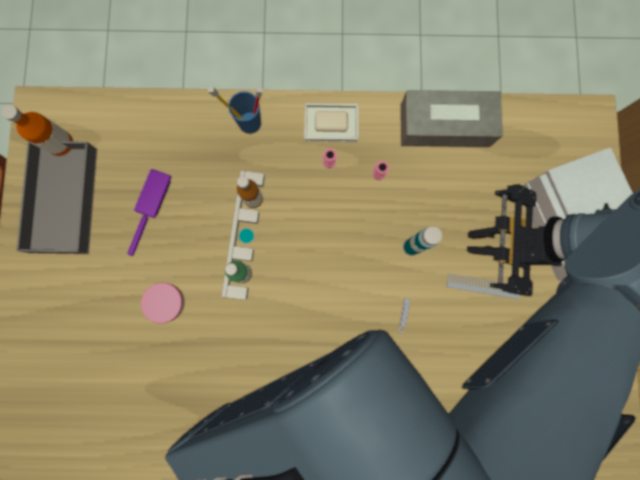

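Emit:
play_rows(offset=[[0.015,0.015,-0.1],[0.03,0.03,-0.2],[0.03,0.03,-0.27],[0.03,0.03,-0.27]], dr=[[0,0,0],[0,0,0],[0,0,0],[0,0,0]])

```text
clock: 2.95
tool_pos: [548.4, -292.0, 109.5]
orientation: [0.703, 0.632, 0.241, -0.22]
ft_force: [-0.0, 0.8, -0.3]
opening: 15.8
```

Run:
```python
from go import *
im,d=capture('side');P=cloud('side',d);im2,d=capture('top');P2=cloud('top',d)
P0=np.load('sideP.npy')
new=np.abs(P[...,2]-P0[...,2])>20
for y in range(-640,-360,30):
    k=new&(P[...,1]>y)&(P[...,1]<y+30)&(P[...,2]>60)
    k2=(P2[...,1]>y)&(P2[...,1]<y+30)&(P2[...,2]>160)&(P2[...,0]>450)
    print(y,k.sum(),np.percentile(P[k],[1],0).round() if k.sum()>5 else '', 'top max z',np.nanmax(P2[k2],0).round() if k2.any() else '')
rel(np.array([557,-232.5,12])-60*f,np.radians(38))
```

```text
-640 0  top max z 
-610 0  top max z 
-580 1  top max z 
-550 2999 [[ 469. -548.  318.]] top max z 
-520 5372 [[ 449. -520.  336.]] top max z [ 604. -490.  402.]
-490 3001 [[ 425. -490.  349.]] top max z [ 603. -460.  432.]
-460 1927 [[ 400. -460.  331.]] top max z [ 597. -430.  449.]
-430 2845 [[ 383. -430.  351.]] top max z [ 578. -400.  465.]
-400 6603 [[ 375. -400.  173.]] top max z [ 635. -370.  484.]
-370 6300 [[ 345. -370.  175.]] top max z [ 638. -340.  488.]
offset [ 0.0025  0.0027 -0.2508] dr [ 0.0007 -0.      0.0024]
```

Emit:
play_rows(offset=[[0.0025,0,-0.12],[0.0025,0,-0.21],[0.0025,0,-0.245],[0.0025,0.0,-0.245],[0.004,0.015,-0.245],[0.006,0.035,-0.245],[0.008,0.055,-0.245],[0.009,0.065,-0.245]], dr=[[0,0,0],[0,0,0],[0,0,0],[0,0,0],[0,0,0],[0,0,0],[0,0,0],[0,0,0]])

```text
clock: 4.05
tool_pos: [553.8, -265.2, 13.1]
orientation: [0.702, 0.633, 0.242, -0.219]
ft_force: [0.2, -1.1, 0.3]
opening: 16.1
```

Run:
```python
from m import *
from go import *
c,im=can();print(c); save('side2',im[150:400,200:520])
o=get_obs();print(o['tool_pos'],o['ft_force']);rel([557,-232.5,12]-26.5*f,np.radians(38))
```

```text
[ 557.04405056 -233.02121286]
[ 553.67243502 -265.33259006   12.85333813] [0.84666832 0.99782777 0.1806001 ]
offset [ 0.0016  0.0162 -0.0021] dr [-0.0005 -0.0007  0.0009]
```

View pics/side2.png

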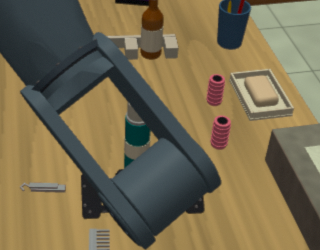

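Emit:
play_rows(offset=[[0.001,0.01,-0.002],[0.001,0.02,-0.002],[0.002,0.035,-0.002],[0.003,0.055,-0.002],[0.004,0.075,-0.002],[0.0055,0.1,-0.002],[0.007,0.12,-0.002],[0.0075,0.13,-0.002]], dr=[[0,0,0],[0,0,0],[0,0,0],[0,0,0],[0,0,0],[0,0,0],[0,0,0],[0,0,0]])

```text
clock: 5.15
tool_pos: [556.6, -213.3, 11.9]
orientation: [0.702, 0.633, 0.242, -0.219]
ft_force: [0.4, -2.2, -1.2]
opening: 15.9
```

```bash
cat > st.py <<'E'
from m import *
from go import *
import sys
c,im=can();o=get_obs();print('can',c,'tcp',o['tool_pos'],o['ft_force'],o['opening'],o['clock'])
D=np.array([*c,0])-o['tool_pos'];print('ahead',D@f,'lat',D@u)
im,d=capture('top');P=cloud('top',d)
m=(P[...,2]>190)&(P[...,2]<210)&(np.hypot(P[...,0]-c[0],P[...,1]-c[1])<35)
if m.sum():print('captop',(np.nanmin(P[m],0)+np.nanmax(P[m],0))/2,m.sum())
T=np.array([579,159.7,0])-np.array([*c,0]);print('remain along',T@f,'lat',T@u)
if len(sys.argv)>1: save(sys.argv[1],im)
E
python3 st.py
```

```text
can [ 558.48205477 -187.15662408] tcp [ 556.57153902 -213.42704547   11.96036716] [-0.48544535 -0.70544697 -0.20864197] 15.915989576567869 5.25
ahead 26.329005100932324 lat -0.7540562482186693
captop [ 559.57475343 -186.31179108  198.26211582] 278
remain along 347.1544315938032 lat -14.639138192394075
```

Emit:
play_rows(offset=[[0.001,0.015,0],[0.0025,0.045,0],[0.0045,0.08,0],[0.0065,0.115,0],[0.0085,0.15,0],[0.0105,0.185,0],[0.0125,0.215,0],[0.013,0.23,0]], dr=[[0,0,0],[0,0,0],[0,0,0],[0,0,0],[0,0,0],[0,0,0],[0,0,0],[0,0,0]])

```text
clock: 6.3
tool_pos: [561.8, -121.1, 11.9]
orientation: [0.702, 0.633, 0.242, -0.219]
ft_force: [0.5, -0.4, 0.1]
opening: 15.9
```

Emit:
play_rows(offset=[[0.001,0.015,0],[0.0025,0.045,0],[0.0045,0.08,0],[0.0065,0.115,0],[0.0085,0.15,0],[0.0105,0.185,0],[0.0125,0.215,0],[0.013,0.23,0]], dr=[[0,0,0],[0,0,0],[0,0,0],[0,0,0],[0,0,0],[0,0,0],[0,0,0],[0,0,0]])

```text
clock: 7.3
tool_pos: [566.9, -29.1, 11.9]
orientation: [0.702, 0.633, 0.242, -0.219]
ft_force: [0.2, -0.8, -0.8]
opening: 16.0
```

```bash
python3 st.py
```

```text
Traceback (most recent call last):
  File "st.py", line 4, in <module>
    c,im=can();o=get_obs();print('can',c,'tcp',o['tool_pos'],o['ft_force'],o['opening'],o['clock'])
         ~~~^^
  File "m.py", line 9, in can
    Q=P[cut_out('side','can')[0]['pixels']];Q=Q[(Q[:,2]>15)&(Q[:,2]<150)]
        ~~~~~~~~~~~~~~~~~~~~~^^^
IndexError: list index out of range
```

```bash
cat > st2.py <<'E'
from go import *
import sys
o=get_obs();t=o['tool_pos'];g=t+26.5*f
im,d=capture('top');P=cloud('top',d)
m=(P[...,2]>190)&(P[...,2]<206)&(np.hypot(P[...,0]-g[0],P[...,1]-g[1])<45)
c=(np.nanmin(P[m],0)+np.nanmax(P[m],0))/2;c[2]=0
print('captop',c,m.sum(),np.nanmin(P[m],0),np.nanmax(P[m],0),'tcp',t,o['ft_force'],o['clock'])
D=c-t;print('ahead',D@f,'lat',D@u)
T=np.array([579,159.7,0])-c;print('remain along',T@f,'lat',T@u,T)
if len(sys.argv)>1: save(sys.argv[1],cv2.resize(im[130:330,150:390],None,fx=3,fy=3))
E
python3 st2.py top3
```

```text
captop [569.63339586  -2.10911222   0.        ] 262 [552.76284676 -18.71404539 192.01804405] [586.50394497  14.49582095 205.65617885] tcp [566.83395615 -29.24299819  11.93791177] [-0.85613766 -0.18581264  0.07200935] 7.4
ahead 27.277880716087214 lat 0.04305852631155192
remain along 161.92731859399188 lat -7.033175968482102 [  9.36660414 161.80911222   0.        ]
```

View pics/top3.png

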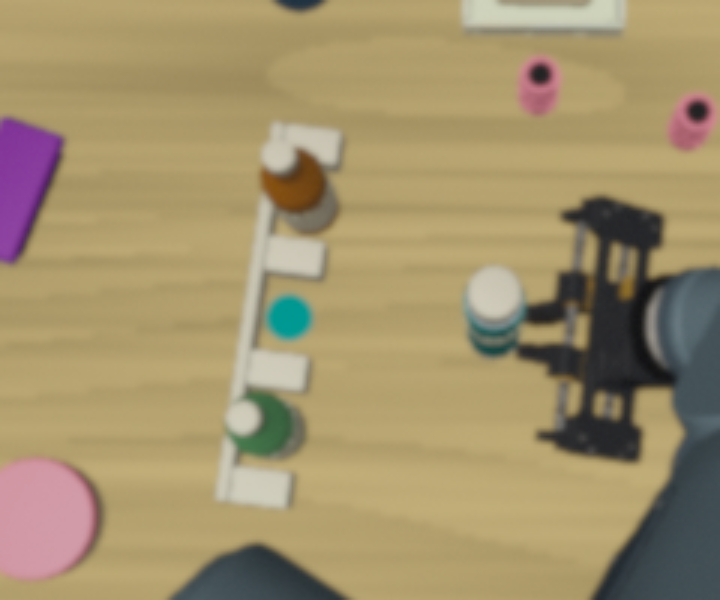

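Emit:
play_rows(offset=[[0.001,0.02,0],[0.002,0.055,0],[0.0035,0.095,0],[0.005,0.135,0],[0.0065,0.18,0],[0.008,0.22,0],[0.009,0.255,0],[0.0095,0.268,0]], dr=[[0,0,0],[0,0,0],[0,0,0],[0,0,0],[0,0,0],[0,0,0],[0,0,0],[0,0,0]])

```text
clock: 8.45
tool_pos: [570.6, 78.2, 11.9]
orientation: [0.702, 0.633, 0.241, -0.219]
ft_force: [0.2, -1.8, -0.5]
opening: 15.6
```

```bash
python3 st2.py top4
```

```text
captop [573.63526897 104.0306007    0.        ] 273 [555.93822013  86.79640712 190.83770979] [591.33231781 121.26479428 205.89987535] tcp [570.59595     78.22959464  11.90346147] [ 0.16954403 -1.80993059 -0.51819899] 8.45
ahead 25.976065521914055 lat 0.41640567452944627
remain along 55.9265512889318 lat -0.2884759474943506 [ 5.36473103 55.6693993   0.        ]
```

View pics/top4.png

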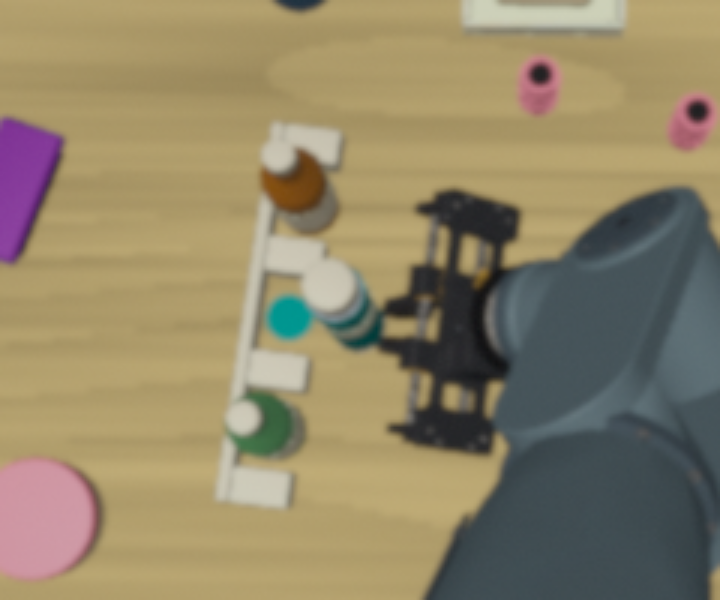

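Emit:
play_rows(offset=[[0.001,0.012,0],[0.003,0.03,0],[0.005,0.05,0],[0.007,0.07,0],[0.009,0.09,0],[0.011,0.107,0],[0.012,0.117,0],[0.0122,0.12,0]], dr=[[0,0,0],[0,0,0],[0,0,0],[0,0,0],[0,0,0],[0,0,0],[0,0,0],[0,0,0]])

```text
clock: 9.5
tool_pos: [575.6, 125.4, 11.9]
orientation: [0.702, 0.633, 0.242, -0.219]
ft_force: [0.3, -1.4, 0.0]
opening: 15.9
```

```bash
python3 st2.py top5
```

```text
captop [578.60313916 151.05238676   0.        ] 275 [560.99547009 133.68178932 190.21396389] [596.21080823 168.42298419 205.24382851] tcp [575.62948037 125.41217323  11.89417898] [ 2.97480813e-01 -1.42894164e+00  1.18528945e-03] 9.5
ahead 25.809460751842767 lat 0.3673307245680841
remain along 8.643448880289109 lat -0.4790665776108025 [0.39686084 8.64761324 0.        ]
```

View pics/top5.png

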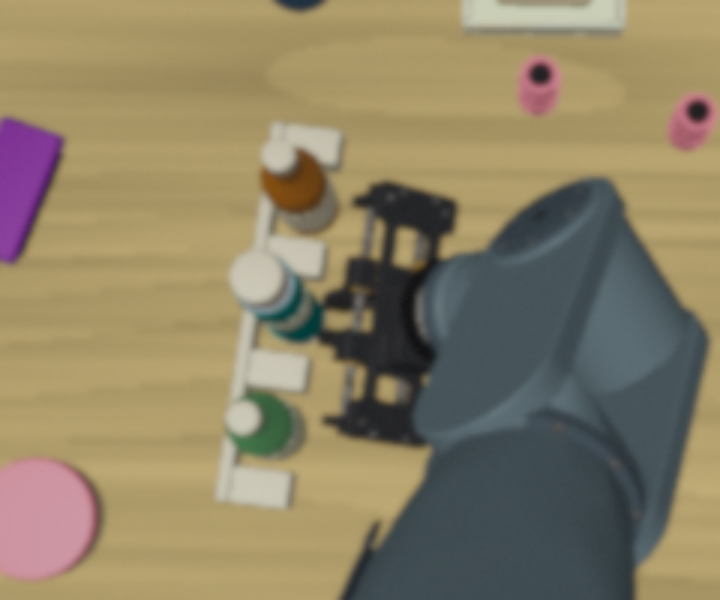

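Emit:
play_rows(offset=[[0.0004,0.004,0],[0.0008,0.008,0],[0.0012,0.012,0],[0.0015,0.015,0],[0.0018,0.018,0],[0.0018,0.018,0]], dr=[[0,0,0],[0,0,0],[0,0,0],[0,0,0],[0,0,0],[0,0,0]])

```text
clock: 10.3
tool_pos: [576.4, 132.4, 11.9]
orientation: [0.702, 0.633, 0.242, -0.219]
ft_force: [0.4, -1.3, -0.4]
opening: 15.8
```

Emit:
play_rows(offset=[[0.0001,0.001,0],[0.0002,0.002,0],[0.0003,0.003,0],[0.0003,0.003,0]], dr=[[0,0,0],[0,0,0],[0,0,0],[0,0,0]])

```text
clock: 10.8
tool_pos: [576.5, 133.5, 11.9]
orientation: [0.702, 0.633, 0.242, -0.218]
ft_force: [0.0, -1.8, -0.1]
opening: 15.8
```

```bash
python3 st2.py
```

```text
captop [578.75021813 159.18860968   0.        ] 271 [561.63713558 142.06883636 190.634235  ] [595.86330068 176.308383   205.59145155] tcp [576.52285447 133.53207002  11.93098697] [ 0.02966256 -1.84955854 -0.14046461] 10.8
ahead 25.750285487334512 lat -0.3767937634482332
remain along 0.5340143951188572 lat 0.19682395236619962 [0.24978187 0.51139032 0.        ]
```

Emit:
play_rows(offset=[[0.0001,0.001,0],[0.0002,0.0025,0],[0.0002,0.0025,0]], dr=[[0,0,0],[0,0,0],[0,0,0]])

```text
clock: 11.22
tool_pos: [576.7, 134.2, 11.9]
orientation: [0.702, 0.633, 0.242, -0.218]
ft_force: [-0.5, -3.4, 0.2]
opening: 15.6
```

Emit:
play_rows(offset=[[0.0001,0.001,0],[0.0002,0.0025,0],[0.0002,0.0025,0]], dr=[[0,0,0],[0,0,0],[0,0,0]])

```text
clock: 11.6
tool_pos: [576.9, 134.7, 11.8]
orientation: [0.703, 0.633, 0.241, -0.218]
ft_force: [-1.8, -6.1, 1.0]
opening: 15.8
```

Emit:
play_rows(offset=[[0.0001,0.001,0],[0.0002,0.002,0],[0.0002,0.002,0]], dr=[[0,0,0],[0,0,0],[0,0,0]])

```text
clock: 11.98
tool_pos: [577.1, 134.9, 11.8]
orientation: [0.703, 0.633, 0.241, -0.217]
ft_force: [-2.8, -10.0, 1.9]
opening: 15.8
```

```bash
python3 st2.py
```

```text
captop [579.05335616 159.16217088   0.        ] 271 [561.88620529 141.93861476 190.0911106 ] [596.22050704 176.38572699 204.96800405] tcp [577.05001801 134.94335589  11.76802362] [ -2.78271328 -10.04677926   1.87136353] 11.975
ahead 24.297281757257476 lat -0.45438128219514323
remain along 0.5296838449005654 lat -0.10743403551705052 [-0.05335616  0.53782912  0.        ]
```

The push force has risen to 10 N and the can has stopped moving, so it is against the back wall. I back straight out, then raise the tool.

Emit:
play_rows(offset=[[-0.0005,-0.005,0],[-0.0015,-0.015,0],[-0.004,-0.04,0],[-0.009,-0.09,0],[-0.018,-0.18,0],[-0.028,-0.28,0],[-0.035,-0.35,0.03],[-0.04,-0.4,0.08]], dr=[[0,0,0],[0,0,0],[0,0,0],[0,0,0],[0,0,0],[0,0,0],[0,0,0],[0,0,0]])

```text
clock: 13.02
tool_pos: [560.0, -26.1, 43.7]
orientation: [0.703, 0.632, 0.242, -0.219]
ft_force: [-0.5, -0.0, 0.6]
opening: 15.9
```

Emit:
play_rows(offset=[[-0.1,-0.1,0.1],[-0.2,-0.2,0.2],[-0.2,-0.3,0.3],[-0.2,-0.4,0.4],[-0.2,-0.4,0.4]], dr=[[0,0,0],[0,0,0],[0,0,0],[0,0,0],[0,0,0]])

```text
clock: 13.65
tool_pos: [481.7, -189.1, 207.3]
orientation: [0.704, 0.633, 0.242, -0.214]
ft_force: [0.2, 0.4, -1.2]
opening: 15.9
```

Run:
```python
from m import *
try:
    c,im=can();print('can side',c)
except Exception as e: print('side none');im=capture('side')[0]
save('side6',im)
im,d=capture('top');P=cloud('top',d);m=(P[...,2]>190)&(P[...,2]<206)&(np.hypot(P[...,0]-579,P[...,1]-160)<45)
print('captop',(np.nanmin(P[m],0)+np.nanmax(P[m],0))/2,get_obs()['clock'])
P0=np.load('topP.npy')
for t in ['amber_bottle','green_bottle','hairbrush','comb','clipper','cap_case','roller_a']:
    for r in cut_out('top',t)[:2]:
        Q=P[r['pixels']];print(t,round(r['p'],2),np.nanpercentile(Q,2,0).round(),np.nanpercentile(Q,98,0).round())
```

```text
side none
captop [578.955042   159.12255653 197.57004236] 13.85
amber_bottle 0.88 [645. 122.  14.] [684. 165. 168.]
green_bottle 0.98 [467. 142.   1.] [511. 197. 154.]
hairbrush 0.81 [537. 346.   3.] [724. 426.  35.]
comb 0.65 [ 362. -223.   -0.] [ 431. -202.   16.]
clipper 0.75 [ 362. -223.    0.] [ 434. -203.   16.]
clipper 0.33 [540. 345.   6.] [723. 424.  35.]
cap_case 0.96 [379. 298.  13.] [461. 381.  41.]
roller_a 0.75 [ 719. -171.    9.] [ 746. -140.   65.]
```

View pics/side6.png

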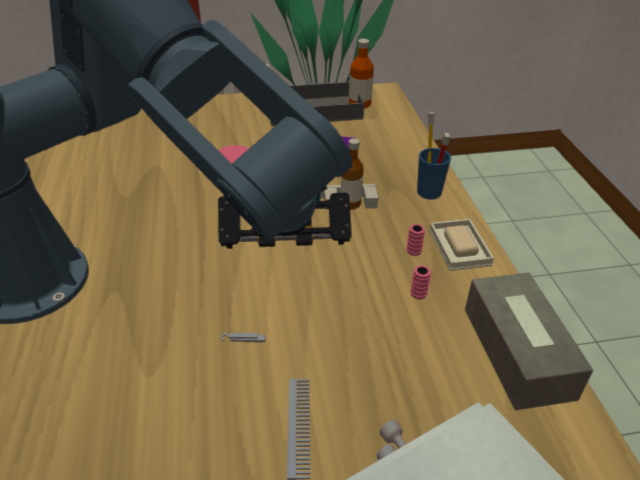

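```bash
python3 -c "
from plant import *
print(close_job())"
```

```text
the job is handed in; nothing more can be done
None
```

I pushed the hairspray can into the empty middle bay until it stood against the back wall, then backed the arm away and handed the job in. It slid upright the whole way, pushed low (about 20 mm above the counter) with the tool tilted 38° and the fingertips set 16 mm apart to cradle it.

- **Position:** after I backed off, the top camera put the can's cap at (579.0, 159.1) mm. The disc measured (579, 159.7) mm, so the can is about 0.5 mm from the target.
- **Wall contact:** the push force rose from about 2 N to 10 N while the can stayed put.
- **Upright:** the cap was at its standing height (198 mm, against 199 mm at the start) and lined up with where the base should be.
- **Other things:** the bottles, hairbrush, clipper, cap case and one roller re-measured at their starting places. For the comb the network returned the clipper instead, and it missed the second roller. Both look unmoved in the last side picture.
- **Time:** about 14 s of the 67 s allowed.

One check failed: the arm hid the can from the side camera at the end, so its final pose rests on the top view alone. The two cameras also disagreed by about 3 mm on the disc's x position. I used a value between them, well inside the 12 mm sideways tolerance.

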